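Take a damp reading at the ringed point on a bathroom vanity

TASK

Draw the damp meter out of its leaning slot in the organiser's top tier and take the reading at the point marked with the paper ring (not the paper cross): hold the meter upright, its display facing the front edge of the vanity, with the ball head in the middle of the ring and its spring pressed in lightly, part way and not to its stop. Never press hard, touch the vanity top with the meter nowhere but inside the ring, leave everything else where it is, and finish still holding the meter there, pressed and steady.

Things in the scene. Friction and masses are not known exactly. Their poses are not given: they have to be found in the camera images.
- meter: Grey damp meter, about 140 g, 150 mm long, ball head down in the slot. Origin: lowest point of the ball, spring out; z along the meter from ball to top end, x out of the display face, y across. Housing: straight box 26 (x) by 36 mm (y) from 40 to 150 mm along z; from 62 mm up it stands free of the slot. Display at 115 to 141 mm. It starts leaning 15 to 18 degrees to the organiser's -x side.
- meter_tip (a point): Lowest point of the steel ball (18 mm diameter) of the meter's head, on the meter's axis; it moves with the sprung head.
- meter_head (a joint): How far the sprung head is pushed into the meter, m: 0 fully out, 0.008 at its stop. It starts to move at 1.6 N and needs 0.4 N more per mm (3.2 N at half travel, 4.8 N just before the stop).
- organiser: Fixed white plastic three-tier organiser, 150 (x) by 240 mm (y). Origin at the centre of its underside; x points to the vanity's front within 20 degrees. Open trays 50 mm apart; top tray floor 103 mm, rim 126 mm up. At the top tray's -y end a slot, 29 by 39 mm inside, 62 mm deep along its slanted axis, leans back 15 degrees towards -x; the meter has 1.5 mm play in it.
- slot_mouth (a point): Centre of the slot's upper opening, 171 mm above the vanity top.
- ring_mark: The point to read: a flat ring of paper masking tape stuck on the vanity top, outside diameter 56 mm, inside 32 mm, flush with the surface. Origin at its centre on the surface. Its x points to the vanity's front edge.
- cross_mark: Another point, not to be read: a flat cross of two strips of paper masking tape 60 mm long and 12 mm wide on the vanity top. Origin at its centre.
- vanity: The pale grey laminate vanity top, its surface at height 0, hard. Origin on the surface, near the middle; its axes are those of the world. Its front edge, where the user stands, is the one at +x, on the far side from the robot.
- trimmer: Black hair trimmer, 145 by 40 by 32 mm, lying in the top tray. Origin under its middle. To be left alone.
- comb_short: Black guard comb 24 by 42 by 16 mm in the middle tray. Origin under its middle. To be left alone.
- comb_long: Black guard comb 24 by 42 by 24 mm in the middle tray. Origin under its middle. To be left alone.
- clipper: Steel nail clipper 62 mm long in the bottom tray. Origin under its middle. To be left alone.
- jar: Closed glass jar with aluminium screw lid, 60 mm diameter, 66 mm high, standing on the vanity top. Origin at the centre of its underside. To be left alone.
- tumbler: White tooth tumbler, 72 mm diameter, 95 mm high, standing on the vanity top. Origin at the centre of its underside. To be left alone.
- soap_pump: White soap dispenser with a steel pump, 64 mm diameter, 150 mm high, standing on the vanity top. Origin at the centre of its underside. To be left alone.
- display_front (a point): Point on the display side of the meter: 60 mm out along its x axis, level with the ball end (shows which way the display faces).

How it is judged (in metres and radians):
On the way:
1. the meter is drawn out of its slot, held by the fingers alone (contact force between the fingers and meter above 1 N and contact force between meter and organiser below 0.05 N and z of meter_tip in the frame of organiser above 0.165 m and contact force between meter and vanity below 0.05 N), for 0.2 s.
At the end, for the whole second after the job is handed in: For the last second: meter still, in the fingers, clear of the organiser, upright within 8 degrees, display to the front within 17 degrees, ball end within 12 mm of the ring's centre, head pushed in 0.8 to 7.6 mm of its 8 mm, pressing on the vanity with 1.2 to 6 N (horizontal distance between meter_tip and ring_mark below 0.012 m and angle between meter's own z axis and vertical below 0.14 rad and angle between the x axis of meter and the x axis of vanity, either way round below 0.3 rad and x of display_front in the frame of ring_mark above 0.02 m and value of joint meter_head between 0.0008 and 0.0076 m and contact force between meter and vanity between 1.2 and 6 N and contact force between the fingers and meter above 1 N and contact force between meter and organiser below 0.05 N and linear speed of meter below 0.01 m/s); the arm keeps its last pose, push and grip.
It fails at once if the meter is pressed on the vanity top with more than 10 N (contact force between meter and vanity above 10 N).
It fails at once if the meter touches the vanity top outside the ring (its ball more than 28 mm from the ring's centre) (contact force between meter and vanity above 0.2 N and horizontal distance between meter_tip and ring_mark above 0.028 m).
It fails at once if something else is shifted by more than 20 mm: trimmer, a guard comb, nail clipper, jar, tumbler or soap pump (distance of any of trimmer, comb_short, comb_long, clipper, jar, tumbler, soap_pump from where it was at the start of the episode above 0.02 m).
It also fails if it takes over 40 s, if anything falls off the work surface, if the arm or the gripper's body presses on something with over 40 N, if the wrist force passes 120 N, or if a joint passes its speed limit or range.

ROBOT

A 7-joint arm with a two-finger parallel gripper is mounted at the origin on the work surface. World frame = base frame: x ahead of the robot, y to its left, z up, the work surface at z = 0. Lengths are in m, angles in degrees, forces in N, time in s.
With the tool pointing down it reaches from about 0.4 to 0.9 m from the base axis. Payload 5.6 kg.
Tool frame: the origin (TCP) lies between the finger pads; the fingertips stand 19 mm ahead of it and the grasp point (between the pads) is the TCP; z points along the fingers, y is the line along which they close (so a half turn about z gives the same grasp; the last joint's range is limited). The gripper opens to 92 mm and grips with 3 to 60 N. Pads are 20 mm wide; open, the fingers measure 128 mm over their backs; the gripper's body (75 mm by 189 mm) begins 69 mm behind the grasp point.
Start: joints at [73.052, 26.786, -0.665, 91.828, 0.344, 61.387, -3.226], TCP at [0.163, -0.629, 0.234] pointing down, gripper open.
Joint ranges: [-144.91, 144.91], [-17.63, 115.5], [-89.93, 88.59], [15.96, 139.68], [-74.01, 254.01], [8.47, 105.57], [-167.45, 167.45]. Speed limits (degrees/s): [147.25, 147.25, 180, 180, 180, 180, 180].

INTERFACE

Orientations are given as [roll, pitch, yaw] about the fixed x, y, z axes, in that order (R = Rz(yaw) Ry(pitch) Rx(roll)).
In Python, from workcell import manip, capture, calibration gives the robot as it stands. Calls block until the motion is done:
- manip.goto(position, orientation): joint-space move of the TCP to a pose.
- manip.move_linear(position, orientation=None, vel=0.15, guard=None): straight line of the TCP; orientation=None keeps the orientation; vel is the mean speed in m/s. With guard (N) it stops when the force on the tool has changed by that much, and returns True; else False.
- manip.move_joints(angles): joint-space move.
- manip.gripper_to(opening, squeeze=None): opening from 0.0 (shut) to 1.0 (fully open); squeeze is the grip in N (None keeps the last); returns when the fingers have stopped.
- manip.hold(seconds).
- manip.inverse_kinematics(position, orientation): joint angles nearest the present ones, or None.
- capture(name): name is "scene" or "top"; returns the picture (384x512x3 uint8, blue, green, red); there is no depth.
- calibration(name): a dict with "mtx" (3x3 intrinsics, pixels), "R" (3x3) and "t" (3): a world point X has camera coordinates R X + t. Camera axes: x right, y down, z forward; pixel columns grow to the right and rows downward; lengths in m; the calibration is good to about 2 mm. A picture is of the moment at which its call begins. calibration takes no time and is no camera call.
A pose or a line that the arm cannot do raises manip.MotionError and nothing moves.
- manip.finish_job(): hands the job in; it is judged then, once.
Readings, each from a call of its own:
- manip.read_time_s(): time.
- manip.read_q(): joint angles.
- manip.read_joint_velocities(): joint speeds.
- manip.read_tau(): joint torques, N m.
- manip.read_ee_pos(): TCP position.
- manip.read_ee_rot(): TCP orientation.
- manip.read_contact_force(): force on the tool from outside, world axes, zero at the start.
- manip.read_moment(): the same for the moment, N m.
- manip.read_gripper_width(): opening from 0.0 (shut) to 1.0 (fully open).
- manip.read_finger_force(): force on a finger pad.
Only numpy, scipy, OpenCV 4.12 (cv2) and the standard library are available. Lean on these libraries where they do the work, as an engineer would, in place of code of your own. Each camera call takes 0.05 s, during which the arm holds its last target. There are 200 camera calls.

## Working session

There is one attempt and no reset: what is moved stays moved. The work goes in short steps, each a Python script; the robot and the scene stay as the last script left them, time stands still between calls to the robot, and variables do not carry over. Pictures are saved under pics/ and viewed, at most 10 in all, crops included, and the job is handed in when it is done.

```bash
mkdir -p pics
python3 - <<'E'
from workcell import manip, capture, calibration
import cv2
for n in("scene","top"):
    c=calibration(n); print(n,c["mtx"].round(1).tolist(),c["R"].round(4).tolist(),c["t"].round(4).tolist(), "centre",(-c["R"].T@c["t"]).round(3))
    cv2.imwrite(f"pics/{n}0.png",cv2.resize(capture(n),(800,600),interpolation=cv2.INTER_CUBIC))
print(manip.read_ee_pos(),manip.read_ee_rot(),manip.read_time_s())
E
```

```text
scene [[415.2, 0.0, 254.6], [0.0, 415.2, 192.0], [0.0, 0.0, 1.0]] [[0.8596, 0.511, 0.0054], [0.3197, -0.5294, -0.7858], [-0.3987, 0.6772, -0.6184]] [-0.5054, -0.0485, 1.4497] centre [ 1.028 -0.749  0.861]
top [[357.3, 0.0, 255.4], [0.0, 357.3, 186.2], [0.0, 0.0, 1.0]] [[0.0201, -0.9992, 0.0332], [-0.989, -0.0247, -0.1461], [0.1468, -0.0299, -0.9887]] [0.0673, 0.5438, 1.0335] centre [0.385 0.112 1.099]
[ 0.16238304 -0.62888739  0.23275743] [-1.79911127e+02  6.51618243e-03  1.44809908e+01] 0.1
```

View pics/scene0.png

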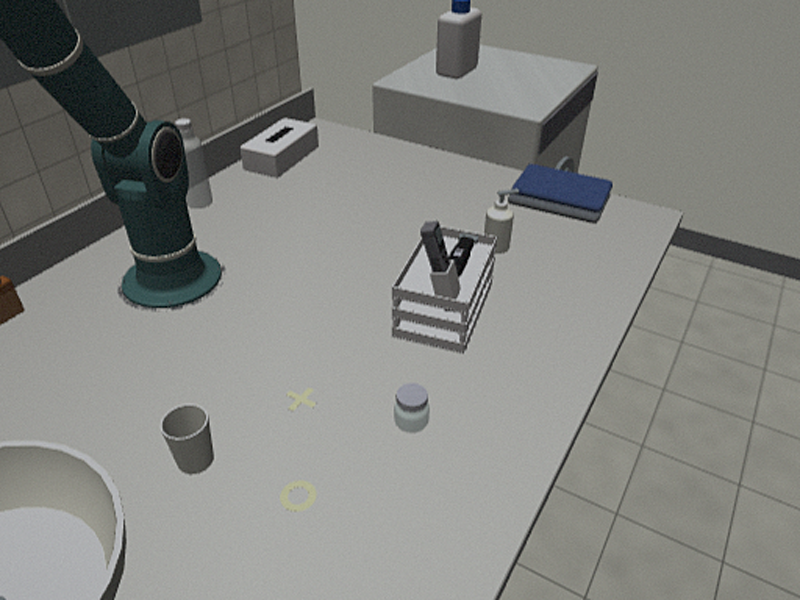

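View pics/top0.png

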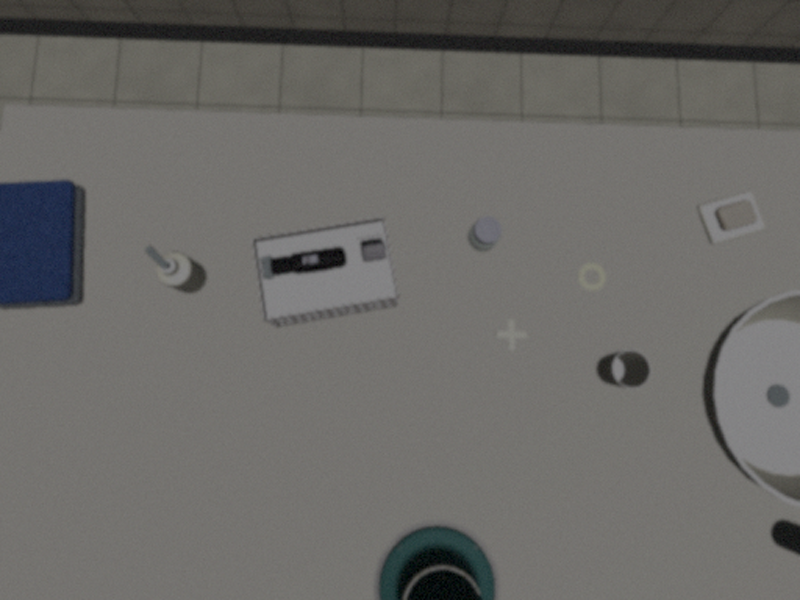

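The scene view shows the ring at about (298,496), the cross at (301,400), the jar at (412,405) and the meter top at (432,226). In the top view the ring is at (592,277) and the meter at (372,247). Next I'll enlarge both views for accurate points.

```bash
cat > h.py <<'E'
from workcell import manip, capture, calibration
import cv2, numpy as np
def avg(n,k=8): return np.mean([capture(n) for _ in range(k)],0).astype(np.uint8)
def P(n):
    c=calibration(n); return c["mtx"]@np.c_[c["R"],c["t"]]
def proj(n,X):
    p=P(n)@np.r_[X,1]; return p[:2]/p[2]
def tri(s,t):
    X=cv2.triangulatePoints(P("scene"),P("top"),np.array(s,float).reshape(2,1),np.array(t,float).reshape(2,1))[:,0]
    X=X[:3]/X[3]; return X, proj("scene",X)-s, proj("top",X)-t
def ray(n,p,z):
    M=P(n); H=np.c_[M[:,:2],M[:,2]*z+M[:,3]]; X=np.linalg.solve(H,np.r_[p,1]); return np.r_[X[:2]/X[2],z]
E
python3 - <<'E'
from h import *
s=avg("scene");t=avg("top"); np.save("s.npy",s); np.save("t.npy",t)
g=lambda a:cv2.convertScaleAbs(a,alpha=1.3)
a=cv2.resize(g(s[130:230,240:330]),None,fx=6,fy=6,interpolation=cv2.INTER_CUBIC)
b=cv2.resize(g(t[130:220,155:265]),None,fx=6,fy=6,interpolation=cv2.INTER_CUBIC)
cv2.imwrite("pics/a.png",a);cv2.imwrite("pics/b.png",b)
# ring: yellow = low blue vs red
for n,im,(x0,x1,y0,y1) in(("scene",s,(170,215,298,335)),("top",t,(360,400,160,195))):
    w=im[y0:y1,x0:x1].astype(float); d=w[...,2]-w[...,0]; d-=np.median(d)
    m=(d>0.4*d.max()).astype(np.uint8); ys,xs=np.nonzero(m); 
    c,_=cv2.findContours(m,0,1); k=max(c,key=cv2.contourArea); e=cv2.fitEllipse(k)
    p=np.array(e[0])+[x0,y0]; print(n,p,e[1],d.max(),len(xs),ray(n,p,0))
E
```

```text
scene [190.35745049 316.90821075] (18.71440315246582, 22.958160400390625) 32.0 252 [ 0.5896627  -0.30747918  0.        ]
top [378.31822395 176.56648636] (16.783920288085938, 17.80611228942871) 9.0 194 [ 0.58846991 -0.3093874   0.        ]
```

View pics/a.png

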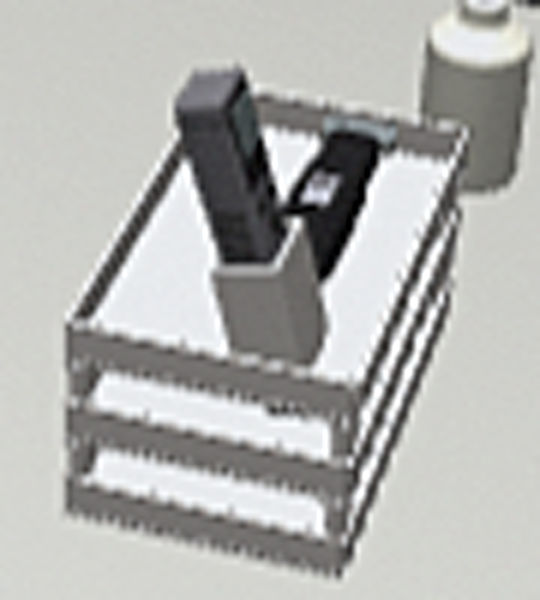

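View pics/b.png

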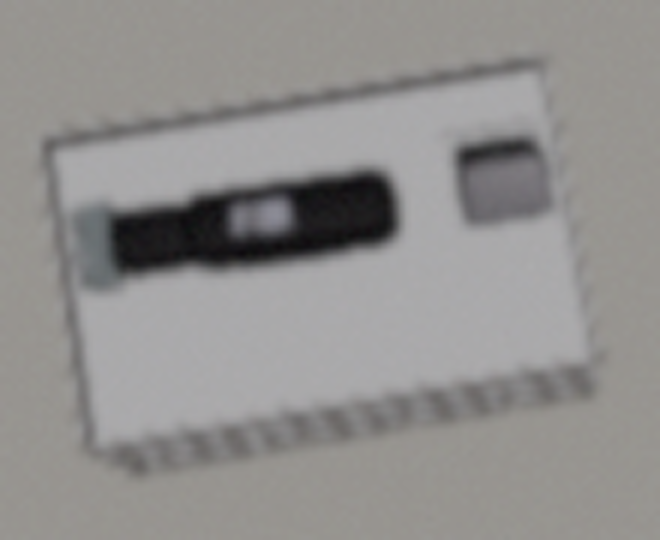

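Crop a: the meter's top face has corners (175,110), (233,100), (243,67) and (197,73). Crop b: its top face has corners (462,160), (545,153), (550,212) and (470,222), and the tray rim corners are (45,142), (545,65), (590,368) and (90,450). The display side faces +x in both.

Run:
```python
from h import *
S=lambda p:np.array(p)/6-.42+[240,130]
T=lambda p:np.array(p)/6-.42+[155,130]
s=[(175,110),(233,100),(243,67),(197,73)]; t=[(470,222),(462+86,214-60-2),(462,160),(470,222)]
# top-face corners in same order: (-x-y),(+x-y),(+x+y),(-x+y)
t=[(550,212),(545,153),(462,160),(470,222)]
Q=[tri(S(a),T(b)) for a,b in zip(s,t)]
for q in Q: print(q[0].round(4),q[1].round(1),q[2].round(1))
print("centre",np.mean([q[0] for q in Q],0))
# rim corners, order +x-y, -x-y, -x+y, +x+y
st=[(360,385),(70,325),(250,95),(465,130)]; tt=[(545,65),(590,368),(90,450),(45,142)]
R=[ray("top",T(p),.126) for p in tt]
for a,b,r in zip(st,tt,R): print(tri(S(a),T(b))[0].round(3),r.round(3), ray("scene",S(a),.126).round(3))
c=np.mean(R,0); ux=(R[0]+R[3]-R[1]-R[2])/2; uy=(R[2]+R[3]-R[0]-R[1])/2
print(c,np.linalg.norm(ux),np.linalg.norm(uy),np.degrees([np.arctan2(ux[1],ux[0]),np.arctan2(-uy[0],uy[1])]))
print("slot mouth lips scene (215,270),(300,222)",[ray("scene",S(p),.171).round(3) for p in[(215,270),(278,266),(300,222)]])
```

```text
[0.5645 0.1104 0.2481] [-0.5  0.1] [-0.4 -0.7]
[0.5893 0.1148 0.2586] [-1.4  0.3] [-1.2 -1.9]
[0.5817 0.1455 0.2584] [-0.2  0. ] [-0.2 -0.3]
[0.5589 0.1423 0.2495] [-0.4  0.1] [-0.3 -0.6]
centre [0.57360412 0.128246   0.25365403]
[0.664 0.116 0.123] [0.658 0.113 0.126] [0.668 0.115 0.126]
[0.519 0.09  0.119] [0.516 0.089 0.126] [0.526 0.084 0.126]
[0.487 0.325 0.116] [0.473 0.314 0.126] [0.502 0.318 0.126]
[0.618 0.344 0.127] [0.615 0.343 0.126] [0.619 0.347 0.126]
[0.56561715 0.21460112 0.126     ] 0.14453492248251631 0.2314438956234662 [10.45977702 10.74422007]
slot mouth lips scene (215,270),(300,222) [array([0.593, 0.106, 0.171]), array([0.617, 0.124, 0.171]), array([0.609, 0.162, 0.171])]
```

```bash
cat >> h.py <<'E'
from scipy.spatial.transform import Rotation as Ro
top=np.array([.5736,.1282,.2537]); ring=np.array([.589,-.3085,0])
def rpy(lean,yaw,sg):
    c,s=np.cos(np.radians(yaw)),np.sin(np.radians(yaw)); L=np.radians(lean)
    a=np.array([-np.sin(L)*c,-np.sin(L)*s,np.cos(L)]); y=sg*np.array([-s,c,0]); z=-a
    return Ro.from_matrix(np.c_[np.cross(y,z),y,z]).as_euler('xyz',degrees=True), a
E
python3 - <<'E'
from h import *
for sg in(1,-1):
    o,a=rpy(16,10.6,sg); g=top-.035*a; o2,_=rpy(0,0,sg)
    for p,oo in((g+.12*a,o),(g,o),(ring+[0,0,.3],o2),(ring+[0,0,.113],o2)):
        q=manip.inverse_kinematics(p,oo); print(sg,p.round(3),oo.round(1),None if q is None else np.round(q,0))
print("tumbler",ray("scene",np.array([192,462])/1.5625,0),"jar",ray("scene",np.array([411,420])/1.5625,0))
E
```

```text
1 [0.551 0.124 0.335] [-180.    16.  -169.4] [ 34.  12. -57. 106.  16.  52.  71.]
1 [0.583 0.13  0.22 ] [-180.    16.  -169.4] [ 26.  25. -53. 110.  34.  43.  57.]
1 [ 0.589 -0.308  0.3  ] [180.   0. 180.] [ 52.  31. -41.  83.  21.  73.  99.]
1 [ 0.589 -0.308  0.113] [180.   0. 180.] [ 50.  42. -37.  93.  29.  56.  93.]
-1 [0.551 0.124 0.335] [180.  -16.   10.6] [  33.   12.  -55.  106.   16.   52. -108.]
-1 [0.583 0.13  0.22 ] [180.  -16.   10.6] [  23.   23.  -49.  110.   31.   42. -121.]
-1 [ 0.589 -0.308  0.3  ] [180.   0.   0.] [ 31.  26.  -9.  85.   4.  70. -68.]
-1 [ 0.589 -0.308  0.113] [180.   0.   0.] [ 29.  36.  -7.  94.   5.  50. -69.]
tumbler [ 0.40396155 -0.34527031  0.        ] jar [ 0.66477995 -0.08421805  0.        ]
```

Run:
```python
from h import *
o,a=rpy(16,10.6,-1); o2,_=rpy(0,0,-1); g=top-.035*a
manip.goto([.5,-.25,.42],o2); manip.gripper_to(.8)
manip.goto(g+.12*a,o)
print(manip.read_q(),manip.read_time_s())
r=manip.move_linear(g+.055*a,o,guard=6); print(r)
s=capture("scene");t=capture("top")
f=lambda i,y,x:cv2.resize(cv2.convertScaleAbs(i[y:y+100,x:x+100],alpha=1.4),(400,400),interpolation=cv2.INTER_CUBIC)
cv2.imwrite("pics/c.png",np.hstack([f(s,110,225),f(t,115,190)]))
```

```text
[  16.39028823    8.04546516  -36.17133506  106.85432154    9.10014855
   51.06164673 -103.15447631] 4.75
False
```

View pics/c.png

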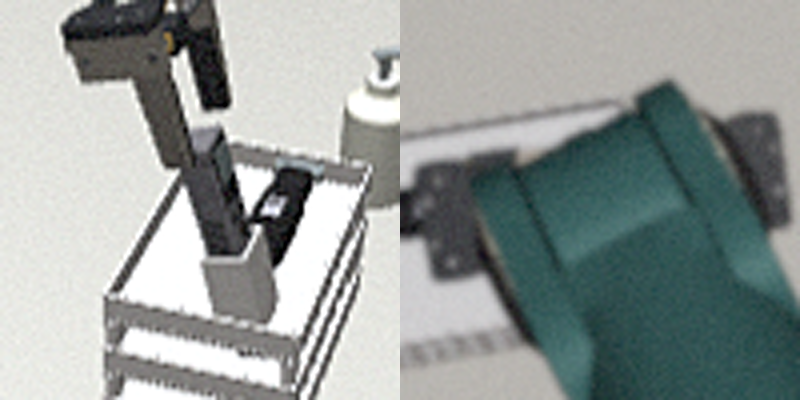

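The left panel shows the fingers straddling the meter: fingertips at (175,165) and (218,105), meter top at (205,142). The axis looks parallel to the meter, so I'll grasp and draw it out.

Run:
```python
from h import *
o,a=rpy(16,10.6,-1); g=top-.035*a
print(manip.move_linear(g,o,vel=.08,guard=6))
manip.gripper_to(0,squeeze=30)
print("w",manip.read_gripper_width()*.092,manip.read_finger_force(),manip.read_contact_force())
p=np.array(manip.read_ee_pos())
print(manip.move_linear(p+.09*a,vel=.06,guard=15), manip.read_contact_force())
manip.move_linear([.56,.11,.36],vel=.1)
manip.hold(.3)
print(manip.read_gripper_width()*.092,manip.read_finger_force(),manip.read_contact_force(),manip.read_ee_pos(),manip.read_time_s())
cv2.imwrite("pics/d.png",cv2.resize(cv2.convertScaleAbs(capture("scene")[60:210,200:350],alpha=1.4),(600,600),interpolation=cv2.INTER_CUBIC))
```

```text
False
w 0.03606672166655803 29.937331974506378 [ 0.20019454 -0.40271812  1.21614433]
False [ 0.12756091 -0.05478085 -1.47388365]
0.03628027040667521 29.936320781707764 [ 0.75022643  0.58955262 -0.79079729] [0.55978225 0.11015863 0.3594708 ] 9.575
```

View pics/d.png

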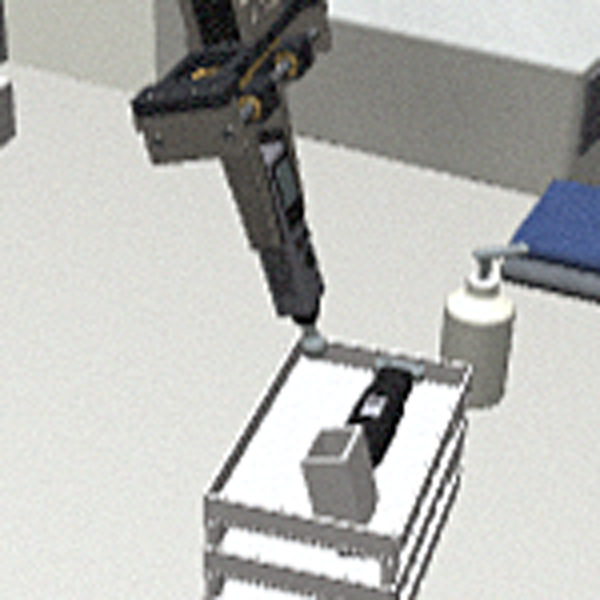

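The meter hangs in the fingers with its ball at (313,343), clear of the slot, and the trimmer is undisturbed. I'll carry it over the ring and check tilt and position.

Run:
```python
from h import *
o2,_=rpy(0,0,-1)
manip.goto([.55,-.1,.38],o2); manip.goto(ring+[0,0,.26],o2)
manip.move_linear(ring+[0,0,.15],o2,vel=.1); manip.hold(.3)
p=np.array(manip.read_ee_pos());print(p,manip.read_ee_rot(),manip.read_finger_force(),manip.read_time_s())
s=avg("scene",4);t=capture("top")
f=lambda i,y,x:cv2.resize(cv2.convertScaleAbs(i[y:y+80,x:x+80],alpha=1.4),(560,560),interpolation=cv2.INTER_CUBIC)
cv2.imwrite("pics/e.png",f(s,255,150))
F=lambda X:((proj("scene",X)+.43-[150,255])*7).round()
print("expected tip",F(p-[0,0,.115]),"ball centre",F(p-[0,0,.106]),"housing end",F(p-[0,0,.075]),"ring c",F(ring), "px/cm x",F(p-[-.01,0,.115])-F(p-[0,0,.115]))
```

```text
[ 0.5891443  -0.30859876  0.15036045] [ 1.79981213e+02 -2.97590845e-02 -2.57939538e-03] 29.936097264289856 12.9833
expected tip [273. 375.] ball centre [270. 359.] housing end [262. 301.] ring c [282. 438.] px/cm x [23. 13.]
```

View pics/e.png

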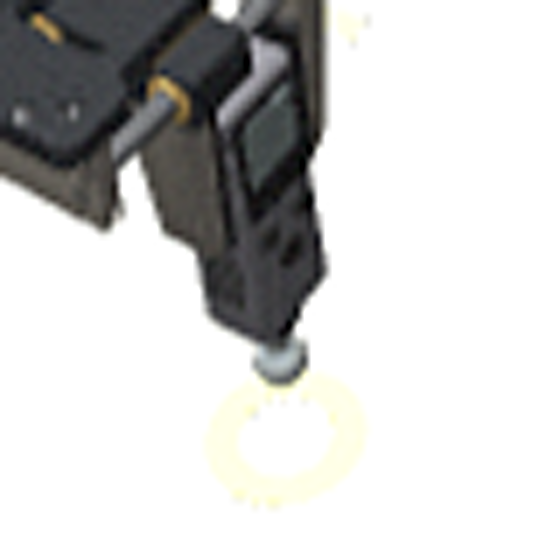

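The ball centre is at (280,360), against an expected (270,359), so it sits about 3 mm towards +x. The ring centre is at (286,437), the meter is near vertical and the display faces +x. I'll apply a small correction and then descend gently under guard.

Run:
```python
from h import *
o2,_=rpy(0,0,-1)
xy=ring+[-.002,-.001,0]
manip.move_linear(xy+[0,0,.135],o2,vel=.05); manip.hold(.3)
f0=np.array(manip.read_contact_force())
hit=manip.move_linear(xy+[0,0,.100],o2,vel=.01,guard=1.5); manip.hold(.3)
p=np.array(manip.read_ee_pos()); f=np.array(manip.read_contact_force())-f0
print(hit,p,f,f0,manip.read_time_s())
n=0
while hit and f[2]<2.8 and n<8:
    p=p-[0,0,.0007]; manip.move_linear(p,o2,vel=.005); manip.hold(.2); n+=1
    f=np.array(manip.read_contact_force())-f0; print(manip.read_ee_pos()[2],f)
manip.hold(.5); print((np.array(manip.read_contact_force())-f0).round(2),manip.read_finger_force(),manip.read_time_s())
s=avg("scene",4)
cv2.imwrite("pics/f.png",cv2.resize(cv2.convertScaleAbs(s[255:335,150:230],alpha=1.2),(560,560),interpolation=cv2.INTER_CUBIC))
F=lambda X:((proj("scene",X)+.43-[150,255])*7).round()
print("ring",F([.5897,-.3075,0]),"ball centre if at ring centre",F([.5897,-.3075,.009]))
```

```text
True [ 0.58669371 -0.30936971  0.11266097] [ 1.65610719 -1.30440166  1.00071905] [ 0.04861779  0.10171771 -0.4091689 ] 16.3417
0.11193666716576882 [ 1.40603624 -0.2638737   2.17387752]
0.1112636845456595 [ 0.53025004 -0.64939308  1.73613626]
0.11054500619393752 [0.99240695 0.32392659 2.9850247 ]
[ 0.18 -0.24  1.82] 29.937560856342316 18.3167
ring [286. 436.] ball centre if at ring centre [283. 421.]
```

View pics/f.png

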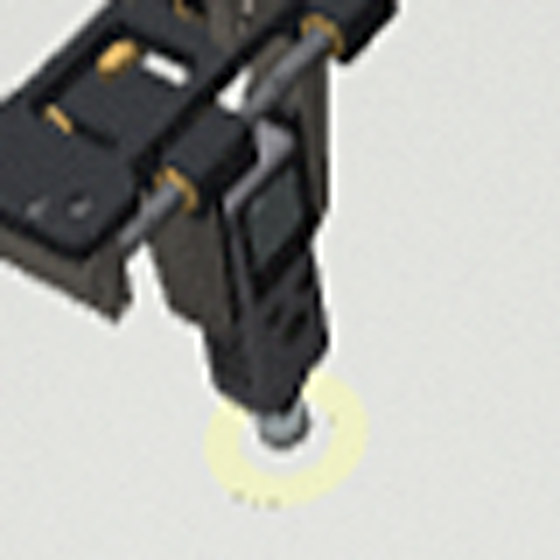

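The ball sits inside the ring at (283,425), against an ideal (283,421), and the meter is upright. The force readings are noisy, so I'll average them before trimming the depth.

```bash
cat >> h.py <<'E'
def mf(n=25):
    F=[]
    for _ in range(n): manip.hold(.02); F.append(manip.read_contact_force())
    return np.mean(F,0),np.std(F,0)/n**.5
E
python3 - <<'E'
from h import *
o2,_=rpy(0,0,-1); p=np.array(manip.read_ee_pos())
for i in range(4):
    f,e=mf(); print(p[2].round(5),f.round(2),e[2].round(2),flush=True)
    if f[2]>2.7 or i==3: break
    p=p-[0,0,.0008]; manip.move_linear(p,o2,vel=.005); manip.hold(.2)
print(manip.read_ee_pos(),manip.read_time_s())
E
```

```text
0.11056 [ 0.8  -0.2   1.81] 0.07
0.10976 [ 0.75 -0.05  2.08] 0.09
0.10896 [0.76 0.01 2.45] 0.09
0.10816 [ 1.05 -0.06  2.75] 0.11
[ 0.58674884 -0.30931792  0.10817038] 21.7083
```

The slope of about 0.4 N/mm matches the spring, so the head is moving, roughly 5 mm in. I'll back off 1 mm to mid travel, verify and hand in.

Run:
```python
from h import *
o2,_=rpy(0,0,-1); p=np.array(manip.read_ee_pos())
manip.move_linear(p+[0,0,.001],o2,vel=.005); manip.hold(.5)
print(mf(),manip.read_ee_pos(),manip.read_finger_force(),np.abs(manip.read_joint_velocities()).max(),manip.read_time_s())
print(manip.finish_job())
```

```text
(array([ 0.81671279, -0.42010611,  2.57503065]), array([0.11001757, 0.09849864, 0.09163905])) [ 0.58672905 -0.30931072  0.10913883] 29.9377503991127 0.08200254887766203 22.975
the job is handed in; nothing more can be done
None
```

Job handed in at about 23 s of the 40 s: the meter is held upright in the ring with its display to the front, the ball about 2 mm from the ring's centre and the head pressed in an estimated 4–5 mm of its 8 mm at roughly 3–4 N; the judge's verdict was not shown.

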